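# Push a used filter cartridge through the self-closing flap

### The job

Beside the aquarium, push the used brown filter cartridge along the deck of the white return box and through its self-closing orange flap into the bin: swing the flap open with one finger before the cartridge reaches the doorway, and keep holding it open with that finger while the other finger pushes the cartridge through. Push gently and do not pinch or lift the cartridge; then take the fingers out so that the flap shuts behind it. Leave everything else on the shelf where it is.

Things in the scene. Friction and masses are not known exactly. Their poses are not given: they have to be found in the camera images.
- return_box: White return box for used cartridges, fixed. Origin: on the shelf surface under the middle of the doorway; +x is the level direction in which a cartridge is pushed in, z up. The doorway stands at x=0: 84 mm wide between two grey posts (12 mm square, tops at z=94 mm), open at the top, no lintel.
- deck_mid (a point): Middle of the box's flat deck, on its top: x=-62, y=0, z=60 mm of return_box. The deck runs from x=-125 to 0 mm and ends there in a sill; two grey rails along it are 56 mm apart inside and 12 mm tall above the deck; its rear end is open.
- bin_in (a point): Centre of the bin's inner floor, x=65, y=0, z=6 mm of return_box. The open-topped bin behind the doorway spans x=0 to 127 mm, y=-52 to 52 mm inside; wall tops at z=80 mm.
- flap (a joint): Angle of the orange flap across the doorway: 0 = shut, grows as it swings into the bin (+x) about an upright hinge, stops at 1.5 rad. Panel 78 mm long, 28 mm tall (z=64 to 92 mm), 4 mm thick. A spring shuts it: 0.02 N m when shut, 0.045 N m at 1.3 rad (1 to 2 N at a fingertip); no latch, it shuts by itself when let go.
- flap_hinge (a point): Hinge axis of the flap, half-way up the panel: at x=4, y=-41, z=78 mm of return_box.
- flap_tip (a point): Free end of the flap, half-way up, 78 mm from the hinge (flap shut: x=4, y=37, z=78 mm of return_box).
- used_cartridge_center (a point): Centre of the used filter cartridge: brown plastic cylinder with dark rings, 32 mm across, 24 mm tall, about 40 g, standing upright on the deck between the rails, its centre 65 to 90 mm before the doorway. Centre 12 mm above the deck.
- fresh_cartridge: bystander: fresh filter cartridge, white with blue rings, 32 mm across, 24 mm tall, standing on the shelf about 100 mm beside the middle of the return box. Origin: centre of its underside.
- dispenser: bystander: grey plastic press-button dispenser, 110 mm wide, 210 mm tall. Origin: centre of its underside.
- bowl: bystander: stainless bowl, 100 mm across, 40 mm tall. Origin: centre of its underside.
- jar: bystander: lidded white ceramic jar, 84 mm across, 121 mm tall. Origin: centre of its underside.
- scoop: bystander: turquoise plastic scoop, about 160 mm long, 26 mm tall. Origin: centre of its underside.
- glass_cleaner: bystander: black magnetic glass cleaner lying flat, 50 x 85 x 36 mm, towards the far edge of the shelf. Origin: centre of its underside.
Not all that is in view belongs to the job. What is meant by the part that bears used_cartridge_center is not red, and is the smaller of those in its own colour.

How it is judged (in metres and radians):
On the way, in this order (a step that is already met when the one before it is completed fails the run):
1. a finger holds the flap open (over 0.6 rad) while the cartridge's centre is still more than 18 mm before the doorway (value of joint flap above 0.6 rad and contact force between any of the fingers, the arm and flap above 0.05 N and x of used_cartridge_center in the frame of return_box below -0.018 m), for 0.05 s.
2. the cartridge passes the doorway (centre 8 mm before it to 40 mm past it, still at deck height) while a finger holds the flap open (over 0.6 rad) (value of joint flap above 0.6 rad and contact force between any of the fingers, the arm and flap above 0.05 N and x of used_cartridge_center in the frame of return_box between -0.008 and 0.04 m and z of used_cartridge_center in the frame of return_box above 0.05 m), for 0.03 s.
At the end, for the whole second after the job is handed in: The used cartridge lies at rest (under 50 mm/s) in the bin beyond the doorway, its centre under 40 mm above the shelf, and the flap has shut to within 0.1 rad (x of used_cartridge_center in the frame of return_box between 0.005 and 0.125 m and y of used_cartridge_center in the frame of return_box between -0.052 and 0.052 m and z of used_cartridge_center in the frame of return_box below 0.04 m and value of joint flap below 0.1 rad and linear speed of used_cartridge below 0.05 m/s); the robot touches nothing.
It fails at once if the used cartridge is lifted off the deck (centre more than 35 mm above it) or pinched or rammed (over 15 N) (z of used_cartridge_center in the frame of return_box above 0.095 m or contact force between the fingers and used_cartridge above 15 N).
It fails at once if the flap is pushed with more than 20 N (contact force between the fingers and flap above 20 N).
It fails at once if another thing on the shelf is moved more than 20 mm (distance of any of fresh_cartridge, dispenser, bowl, jar, scoop, glass_cleaner from where it was at the start of the episode above 0.02 m).
It also fails if it takes over 40 s, if anything falls off the work surface, if the arm or the gripper's body presses on something with over 40 N, if the wrist force passes 120 N, or if a joint passes its speed limit or range.

### The arm

A 6-joint arm with a two-finger parallel gripper is mounted at the origin on the work surface. World frame = base frame: x ahead of the robot, y to its left, z up, the work surface at z = 0. Lengths are in m, angles in degrees, forces in N, time in s.
With the tool pointing down it reaches from about 0.25 to 0.725 m from the base axis. Payload 9.7 kg.
Tool frame: the origin (TCP) lies at the very end of the fingers, on their centre line; the grasp point (between the pads) lies 19 mm behind it; x points along the fingers, z is the direction in which the jaws open and shut, and the axes are right-handed (so a half turn about x gives the same grasp; the last joint's range is limited). The gripper opens to 85 mm and grips with 20 to 120 N. Pads are 22 mm wide; open, the fingers measure 114 mm over their backs; the gripper's body (76 mm by 85 mm) begins 54 mm behind the grasp point. The pads swing forward as they close: fully open they stand 13 mm farther back than shut.
Start: joints at [-70.703, 4.979, 10.078, 95.1, 0, 90], TCP at [0.182, -0.519, 0.231] pointing down, gripper open.
Joint ranges: [-179.16, 179.16], [-48.56, 103.87], [-65.8, 70.77], [-126.05, 130.52], [-82.76, 87.17], [-180, 180]. Speed limits (degrees/s): [127.2, 127.2, 147.25, 180, 180, 180].

### API

Orientations are given as [roll, pitch, yaw] about the fixed x, y, z axes, in that order (R = Rz(yaw) Ry(pitch) Rx(roll)).
In Python, from workcell import sensors, vision, job_done gives the robot as it stands.
- The arm moves only by the tool carry_out, never from a script. Its argument "increments" is a list of rows, each a list of 7 numbers: the turn, a rotation vector about the tool's x, y, z in degrees, then the shift along the tool's x, y, z in mm, then the opening in per cent of the stroke, from 0 (shut) to 100 (fully open). A call has 1 to 12 rows; each row shifts and turns the commanded pose from where the row before left it, along the tool's axes as they then stand; what a row does not reach is not made up. A row lasts 1/8 s, in which the tool goes at most 62.5 mm and 10.7 degrees, less where a joint would pass 70% of its speed; a pose out of reach is approached as far as the arm can. A call is refused whole if a number of a shift passes 62.5 or a number of a turn 10.7, either way. A call with a gripper value outside its range is refused whole. The fingers move at their own pace and stop on an object; "squeeze" is the grip in N (left out, the last holds). Time passes only in rows, so rows that do not move let the fingers close. It gives the time, the measured TCP pose, the force and the opening at its end, in the units of the state.
- sensors.get_obs(): the state, without advancing time (a new reading comes with each control period).
- vision.camera(name): name is "scene" or "top"; returns the picture (400x640x3 uint8, red, green, blue); there is no depth.
- vision.calibration(name): a dict with "camera_matrix" (3x3 intrinsics, pixels), "extrinsics" (4x4, takes a point from world to camera coordinates). Camera axes: x right, y up, looking along -z (the intrinsics and any distortion apply to the point x, -y, -z); pixel columns grow to the right and rows downward; lengths in m; the calibration is good to about 2 mm. A picture is of the moment at which its call begins. calibration takes no time and is no camera call.
- job_done(): hands the job in, once; it reports no verdict.
The state is a dict: "time": time; "q": joint angles; "qd": joint speeds; "joint_efforts": joint torques, N m; "ee_pos": TCP position; "tcp_rot": TCP orientation; "wrist_force": force on the tool from outside, world axes, zero at the start; "torque": the same for the moment, N m; "opening": finger opening in m.
Only numpy, scipy, OpenCV 4.12 (cv2) and the standard library are available. Lean on these libraries where they do the work, as an engineer would, in place of code of your own. Each camera call takes 0.05 s, during which the arm holds its last target.

## Working session

There is one attempt and no reset: what is moved stays moved. The work goes in short steps, Python scripts to look and compute and a tool call to move; the robot and the scene stay as the last step left them, time stands still between calls to the robot, and variables do not carry over. Pictures are saved under pics/ and viewed, and the job is handed in when it is done.

Besides the shell and the picture viewer there is one more tool, called as a command line: name --pt "numbers of a row" for each row, then --argument value for the rest. carry_out: Moves the arm, as the interface text tells. Its arguments: {"type":"object","properties":{"increments":{"type":"array"},"squeeze":{"type":"number"}},"required":["increments"]}

```bash
ls; mkdir -p pics; python3 - <<'E'
from workcell import sensors, vision
import cv2
print(sensors.get_obs())
for n in ("scene","top"):
    im=vision.camera(n); cv2.imwrite(f"pics/{n}0.png",im[:,:,::-1])
    print(n,vision.calibration(n))
E
```

```text
pics
{'time': 0.0, 'q': array([-7.07015829e+01,  5.00999734e+00,  1.00349163e+01,  9.51006333e+01,
       -5.49931319e-04,  8.99996973e+01]), 'qd': array([-0.09264857, -0.00073602,  0.11641818, -0.02025666,  0.02627731,
       -0.03491776]), 'joint_efforts': array([-5.46685405e-04, -5.20392215e+01,  4.64798534e+01,  1.62740011e-02,
       -1.29719269e-04,  1.06596767e-05]), 'ee_pos': array([ 0.18168799, -0.51887369,  0.2305978 ]), 'tcp_rot': array([-179.58415771,   89.9242836 ,  109.71456249]), 'wrist_force': array([ 0.1656621 , -0.52462271,  0.78397727]), 'torque': array([ 0.01284264,  0.09571142, -0.05113597]), 'opening': 0.08541156092166921}
scene {'camera_matrix': array([[407.0077144 ,   0.        , 318.74844168],
       [  0.        , 407.0077144 , 199.94913951],
       [  0.        ,   0.        ,   1.        ]]), 'extrinsics': array([[-0.56127957,  0.82761991,  0.00324647,  0.32687155],
       [-0.58410447, -0.3989039 ,  0.70689296,  0.3224304 ],
       [ 0.58633371,  0.3948683 ,  0.70731309, -1.55075649],
       [ 0.        ,  0.        ,  0.        ,  1.        ]])}
top {'camera_matrix': array([[432.21493905,   0.        , 313.37486134],
       [  0.        , 432.21493905, 197.19728754],
       [  0.        ,   0.        ,   1.        ]]), 'extrinsics': array([[-0.02464752, -0.9996131 , -0.01289012,  0.02657834],
       [ 0.99609607, -0.02565002,  0.0844671 , -0.58476626],
       [-0.08476505, -0.0107579 ,  0.99634289, -1.47699613],
       [ 0.        ,  0.        ,  0.        ,  1.        ]])}
```

View pics/scene0.png

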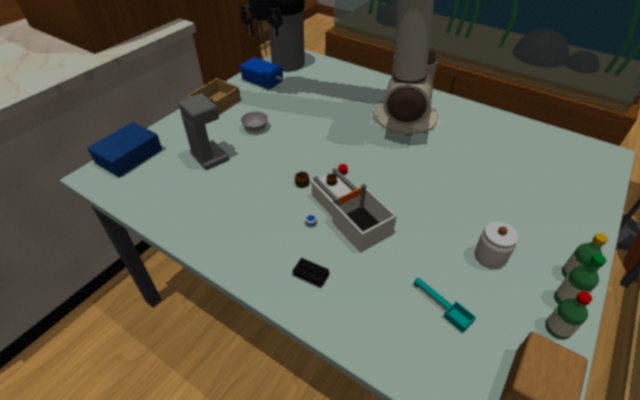

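View pics/top0.png

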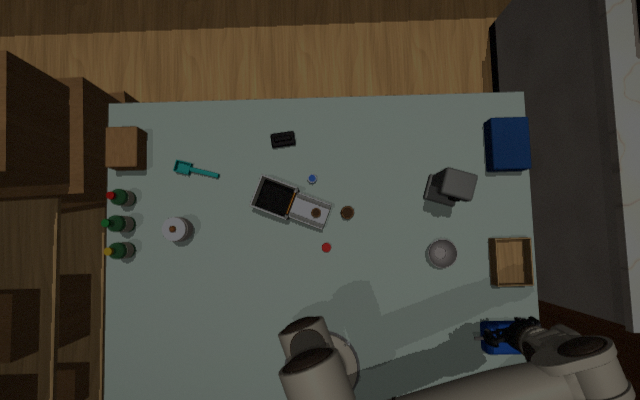

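```bash
python3 - <<'E'
import cv2
t=cv2.imread("pics/top0.png"); s=cv2.imread("pics/scene0.png")
c=t[165:255,240:360]; cv2.imwrite("pics/t0c.png",cv2.resize(c,None,fx=6.5,fy=6.5,interpolation=cv2.INTER_CUBIC))
c=s[155:255,285:405]; cv2.imwrite("pics/s0c.png",cv2.resize(c,None,fx=6,fy=6,interpolation=cv2.INTER_CUBIC))
E
```

```text
(no output)
```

View pics/t0c.png

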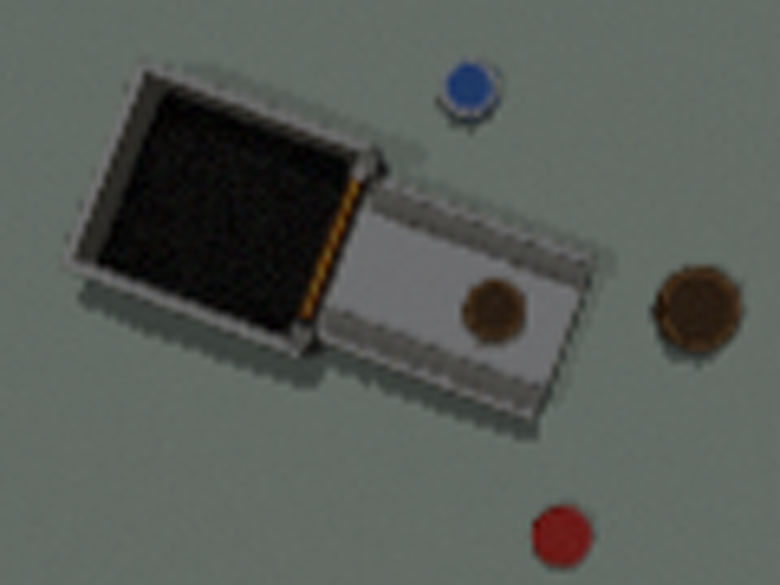

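View pics/s0c.png

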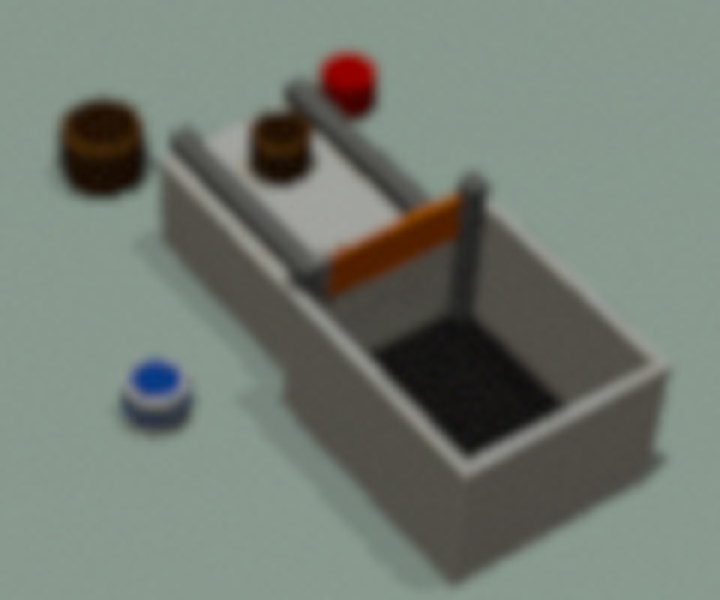

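```bash
cat > h.py <<'E'
import numpy as np, cv2
from workcell import vision
from scipy.optimize import least_squares
C={n:vision.calibration(n) for n in("scene","top")}
def proj(n,P):
    P=np.atleast_2d(P); E=C[n]["extrinsics"]; K=C[n]["camera_matrix"]
    p=P@E[:3,:3].T+E[:3,3]; p=p*[1,-1,-1]; q=p@K.T; return q[:,:2]/q[:,2:]
def ray(n,uv,z):
    E=C[n]["extrinsics"];K=C[n]["camera_matrix"]
    d=np.linalg.inv(K)@[uv[0],uv[1],1]; d=E[:3,:3].T@(d*[1,-1,-1]); o=-E[:3,:3].T@E[:3,3]
    return o+d*(z-o[2])/d[2]
def box(p,P):
    P=np.atleast_2d(P)/1000.; c,s=np.cos(p[2]),np.sin(p[2])
    return P@np.array([[c,s,0],[-s,c,0],[0,0,1]])+[p[0],p[1],0]
E
python3 - <<'E'
from h import *
T=lambda a,b:((a+.5)/6.5-.5+240,(b+.5)/6.5-.5+165)
S=lambda a,b:((a+.5)/6-.5+285,(b+.5)/6-.5+155)
# model pts with wall t
obs=[("top",T(148,68),lambda t:(127+t,-52-t,80)),("top",T(72,268),lambda t:(127+t,52+t,80)),
("top",T(355,183),lambda t:(4,-41,92)),("top",T(305,318),lambda t:(4,37,92)),
("scene",S(665,363),lambda t:(127+t,52+t,80)),("scene",S(467,472),lambda t:(127+t,-52-t,80)),
("scene",S(455,583),lambda t:(127+t,-52-t,0)),("scene",S(462,197),lambda t:(4,37,92)),("scene",S(331,256),lambda t:(4,-41,92)),
("scene",S(215,128),lambda t:(-125,0,60)),
]
def f(p): return np.concatenate([proj(n,box(p[:3],m(p[3]*1)))[0]-u for n,u,m in obs])
r=least_squares(f,[0.55,0.05,1.2,4]); print(r.x,np.degrees(r.x[2])); print(r.fun.reshape(-1,2).round(2))
np.save("box.npy",r.x[:3]); p=r.x[:3]
uv=T(494,311); print("cart top z=84", ray("top",uv,.084))
uv2=S(281,125);print(ray("scene",uv2,.084))
for w in (ray("top",uv,.084),ray("scene",uv2,.084)):
    d=w[:2]-p[:2];c,s=np.cos(p[2]),np.sin(p[2]);print((c*d[0]+s*d[1])*1e3,(-s*d[0]+c*d[1])*1e3)
# overlay
L=[[(127,-52,80),(127,52,80),(0,52,80),(0,-52,80),(127,-52,80)],[(-125,-28,60),(0,-28,60),(0,28,60),(-125,28,60),(-125,-28,60)],
[(-125,-28,72),(0,-28,72)],[(-125,28,72),(0,28,72)],[(2,-41,64),(2,37,64),(2,37,92),(2,-41,92),(2,-41,64)],[(6,-41,92),(6,37,92)],
[(x,y,6) for x,y in((0,-52),(127,-52),(127,52),(0,52),(0,-52))],
[(0,42,94),(0,54,94)],[(0,-42,94),(0,-54,94)]]
for n,(x0,x1,y0,y1) in {"top":(240,360,165,255),"scene":(285,405,155,255)}.items():
    im=cv2.imread(f"pics/{n}0.png")[y0:y1,x0:x1]; k=6
    im=cv2.resize(im,None,fx=k,fy=k,interpolation=cv2.INTER_CUBIC); im=cv2.convertScaleAbs(im,alpha=1.5)
    for l in L:
        q=(proj(n,box(p,np.array(l,float)))-[x0,y0]+.5)*k; cv2.polylines(im,[q.round().astype(int)],False,(0,255,0),1)
    cv2.imwrite(f"pics/ov_{n}.png",im)
E
```

```text
[0.56191376 0.08584847 1.20141176 3.06399546] 68.83582334434095
[[-1.81 -0.07]
 [-1.54 -0.1 ]
 [-0.12 -1.65]
 [-0.47 -0.34]
 [-0.34 -1.07]
 [ 0.27 -1.25]
 [-0.1  -0.29]
 [-1.41 -0.91]
 [-2.04  0.4 ]
 [ 2.2  -1.12]]
cart top z=84 [0.52920393 0.00512652 0.084     ]
[0.52736139 0.00672347 0.084     ]
-87.0868346359456 1.3595624103570798
-86.26283493384582 3.6543875191529933
```

View pics/ov_top.png

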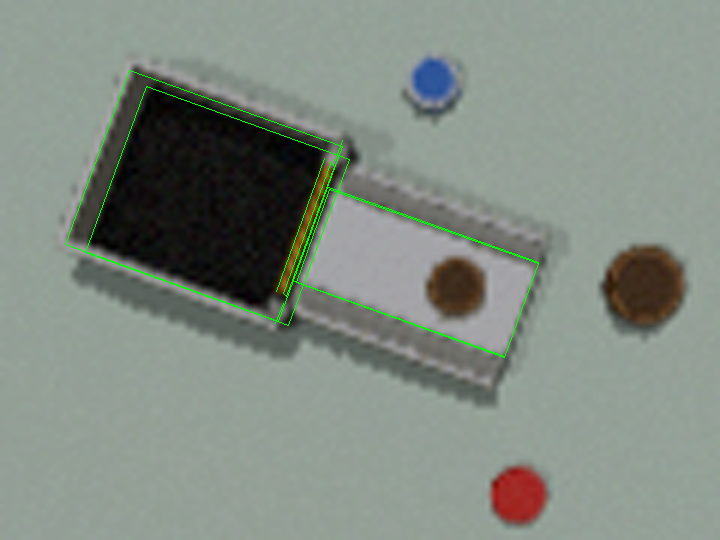

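View pics/ov_scene.png

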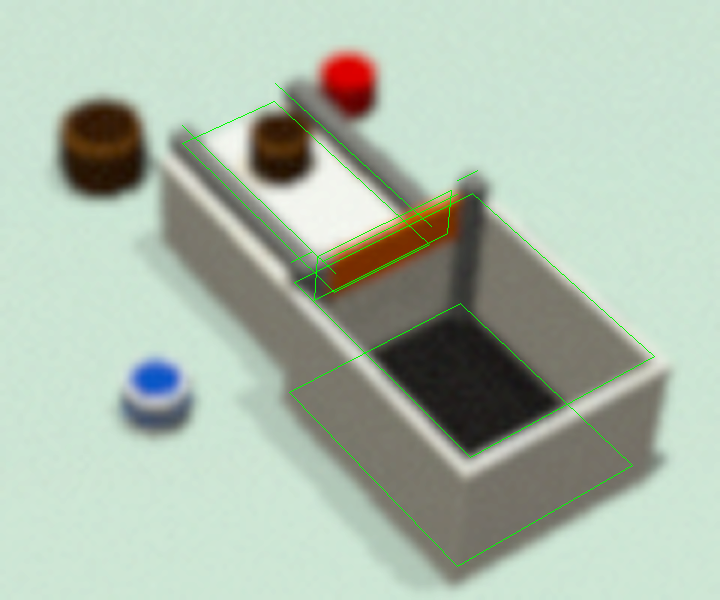

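```bash
python3 - <<'E'
import cv2
t=cv2.imread("pics/top0.png"); s=cv2.imread("pics/scene0.png")
def g(im,x0,y0,w,h,k,n):
    c=cv2.convertScaleAbs(cv2.resize(im[y0:y0+h,x0:x0+w],None,fx=k,fy=k,interpolation=cv2.INTER_LANCZOS4),alpha=1.6)
    for i in range(0,w,10): cv2.putText(c,str(x0+i),(int((i+.5)*k),10),0,.35,(0,0,255),1); cv2.line(c,(int((i+.5)*k),12),(int((i+.5)*k),h*k),(0,0,255) ,1) if 0 else cv2.line(c,(int((i+.5)*k),12),(int((i+.5)*k),18),(0,0,255),1)
    for i in range(0,h,10): cv2.putText(c,str(y0+i),(0,int((i+.5)*k)+4),0,.35,(0,0,255),1); cv2.line(c,(24,int((i+.5)*k)),(30,int((i+.5)*k)),(0,0,255),1)
    cv2.imwrite(n,c)
g(t,248,170,52,50,12,"pics/ta.png"); g(t,280,180,56,52,12,"pics/tb.png")
g(s,305,160,66,55,11,"pics/sa.png"); g(s,328,195,72,60,11,"pics/sb.png")
E
```

```text
(no output)
```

View pics/ta.png

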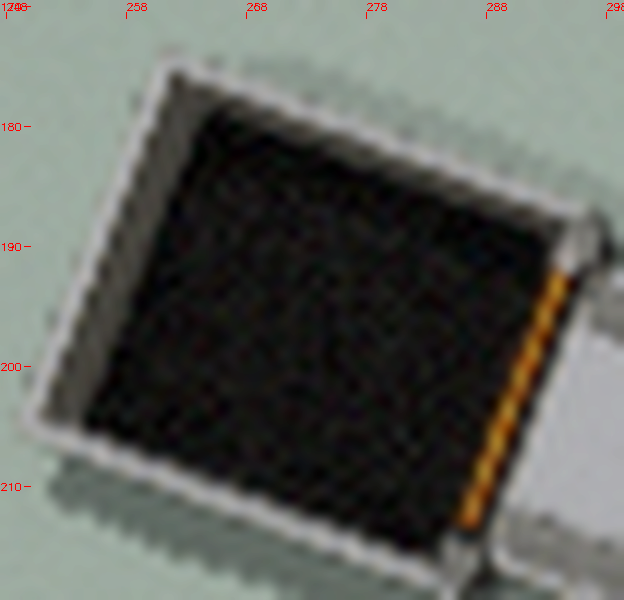

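View pics/tb.png

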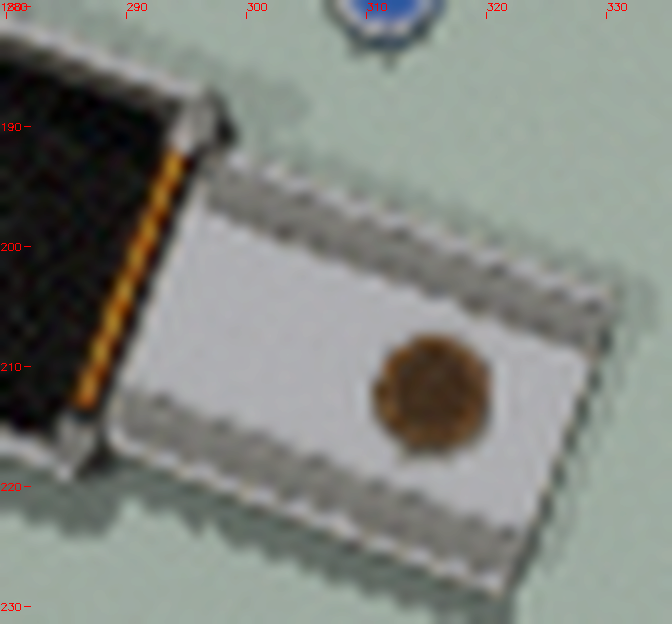

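View pics/sa.png

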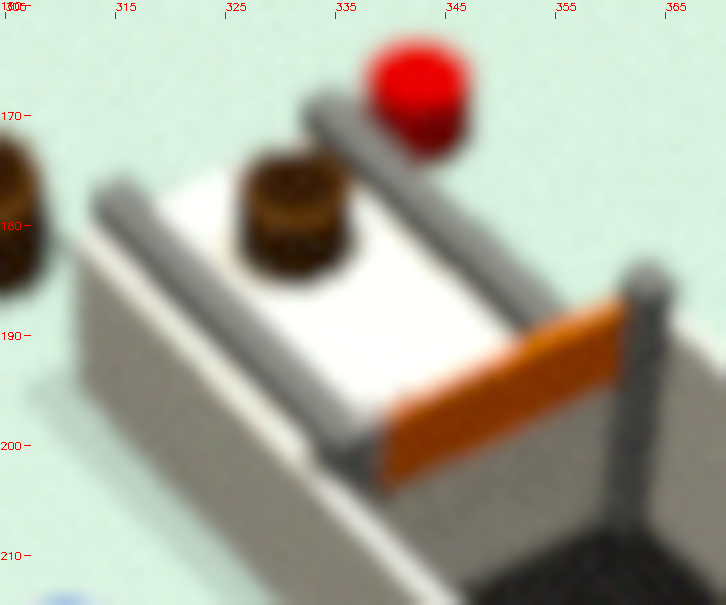

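View pics/sb.png

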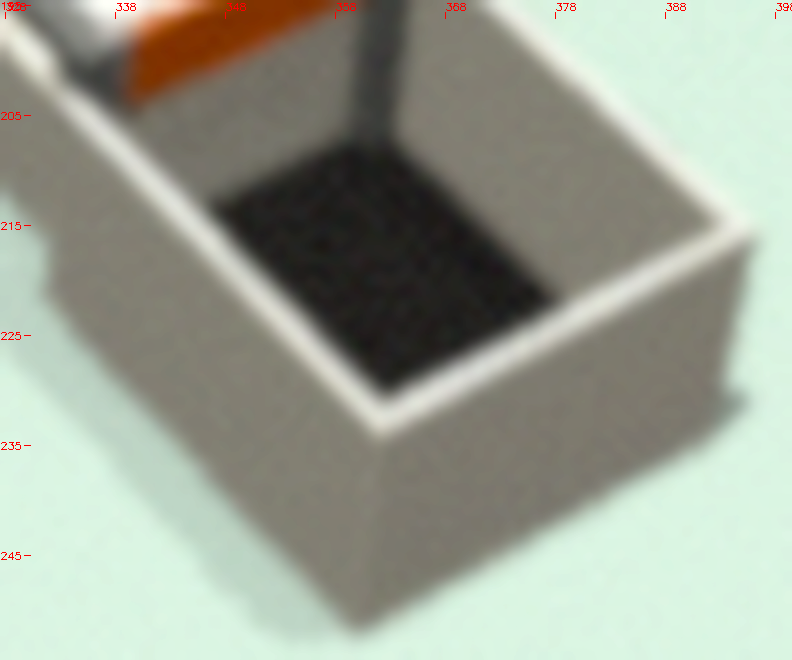

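```bash
python3 - <<'E'
from h import *
obs=[("top",(261.83,174.33),lambda t,q:(127+t,-52-t,80)),("top",(249.83,205.5),lambda t,q:(127+t,52+t,80)),
("top",(294.33,192.17),lambda t,q:(4,-41,92)),("top",(286.5,213.25),lambda t,q:(4,37,92)),
("top",(295.8,189.1),lambda t,q:(q,-48,94)),("top",(285.83,216.17),lambda t,q:(q,48,94)),("top",(326.3,216.54),lambda t,q:(-125,0,66)),
("scene",(362.23,233.77),lambda t,q:(127+t,-52-t,80)),("scene",(362.5,231.05),lambda t,q:(127,-52,80)),
("scene",(395.86,215.6),lambda t,q:(127+t,52+t,80)),("scene",(392.8,214.7),lambda t,q:(127,52,80)),
("scene",(360.23,251.95),lambda t,q:(127+t,-52-t,0)),
("scene",(361.05,186.77),lambda t,q:(6,37,92)),("scene",(361.05,194.05),lambda t,q:(6,37,64)),("scene",(363.4,183.9),lambda t,q:(q,48,94)),
]
def res(p,full=True):
    out=[]
    for n,u,m in obs:
        o=p[5:8] if n=="scene" else p[8:11]
        out.append(proj(n,box(p[:3],m(p[3],p[4]))+np.array(o)/1000)[0]-u)
    out=np.concatenate(out)/.4
    return np.concatenate([out,p[5:11]/1.5,[(p[3]-4)/1.5,p[4]/4]])
r=least_squares(res,[.56,.085,1.2,4,0]+[0]*6)
print(r.x.round(4),np.degrees(r.x[2])); print((r.fun[:-8].reshape(-1,2)*.4).round(2)); print(2*r.cost)
p=r.x[:3]; np.save("box.npy",p); np.save("off.npy",r.x[5:11]/1000)
J=r.jac; print("sig",np.sqrt(np.diag(np.linalg.inv(J.T@J)))[:5])
# cartridge
def res2(w):
    a=proj("top",[w[0]+r.x[8]/1e3,w[1]+r.x[9]/1e3,.084+r.x[10]/1e3])[0]-(280+432/12-.5,180+396/12-.5)
    b=proj("scene",[w[0]+r.x[5]/1e3,w[1]+r.x[6]/1e3,.084+r.x[7]/1e3])[0]-(305+297/11-.5,160+172/11-.5)
    return np.concatenate([a,b])
w=least_squares(res2,[.53,0]);print(w.x,w.fun)
d=w.x-p[:2];c,s=np.cos(p[2]),np.sin(p[2]);print((c*d[0]+s*d[1])*1e3,(-s*d[0]+c*d[1])*1e3)
for n,u,z in (("top",(312.5,179.3),.024),("top",(347,213),.03),("top",(326.5,247),.024),("top",(283,139),.03),("top",(178,229),.11)):
    q=ray(n,u,z)[:2];d=q-p[:2];print(u,q,(c*d[0]+s*d[1])*1e3,(-s*d[0]+c*d[1])*1e3)
E
```

```text
[ 0.5615  0.0857  1.1842  4.1434  1.8631  0.1189  1.4474 -0.3239 -0.119
 -1.4474 -0.8111] 67.84823694903893
[[-0.48 -0.11]
 [-0.65 -0.17]
 [ 0.44 -0.86]
 [-0.14 -0.02]
 [ 0.29  0.42]
 [-0.11  0.37]
 [ 0.3   0.32]
 [-0.03 -0.95]
 [-0.02  0.05]
 [-0.11 -0.72]
 [ 0.72 -0.14]
 [-0.39  0.32]
 [ 0.15  0.49]
 [-0.61  0.41]
 [ 0.06  0.5 ]]
36.95394034595182
sig [0.00125774 0.00116201 0.00376416 0.44022343 0.87673457]
[0.52789408 0.00600071] [0.26171942 0.35954622 0.00179664 0.58138486]
-86.50837611211622 1.0539097993544773
(312.5, 179.3) [0.64806193 0.01335375] -34.387445271255544 -107.47161082983189
(347, 213) [ 0.52715045 -0.1028122 ] -187.57002025661856 -39.28647307508382
(326.5, 247) [ 0.4121784  -0.02907895] -162.63063297641293 95.00124259417245
(283, 139) [0.79228722 0.11321138] 112.48128450070023 -203.39895539242278
(178, 229) [0.48506638 0.45608166] 314.20269965243847 210.4284711433835
```

Candidates for the cartridge in the top picture are the brown one on the deck at (316,212), a larger brown one on the shelf at (347,213), and a red one at (326,247). I choose the one on the deck: it is brown, the smaller of the two browns, and the crops show it between the rails. It measures x=-86.5, y=1 mm in the box frame, which fits the given 65–90 mm before the doorway.

My plan is to line the jaw axis up with box x. The front finger will open the flap and the rear finger will push.

```bash
cat >> h.py <<'E'
from scipy.spatial.transform import Rotation as Ro
from workcell import sensors
def pose():
    o=sensors.get_obs(); return o,np.array(o["ee_pos"]),Ro.from_euler("xyz",o["tcp_rot"],degrees=True)
pb=lambda: np.load("box.npy")
def inbox(w):
    p=pb();c,s=np.cos(p[2]),np.sin(p[2]);d=np.asarray(w)[:2]-p[:2];return np.array([(c*d[0]+s*d[1])*1e3,(-s*d[0]+c*d[1])*1e3,w[2]*1e3])
def plan(bx,by,z):
    """box-frame mm target of TCP, tool z along +/- box x"""
    o,e,R=pose(); p=pb(); tgt=box(p,[bx,by,z])[0]
    u=np.array([np.cos(p[2]),np.sin(p[2]),0]); best=None
    for sg in (1,-1):
        zt=sg*u; xt=np.array([0,0,-1.]); yt=np.cross(zt,xt); T=Ro.from_matrix(np.c_[xt,yt,zt])
        rv=(R.inv()*T).as_rotvec(degrees=True)
        print("sign",sg,"turn(tool,deg)",rv.round(2),"shift tool-now mm",(R.inv().apply(tgt-e)*1e3).round(1),"shift after turn",(T.inv().apply(tgt-e)*1e3).round(1))
    print("tgt",tgt,"now",e,"inbox",inbox(e).round(1),"t",o["time"],"F",o["wrist_force"].round(2),"open",o["opening"],"q",np.round(o["q"],1))
E
python3 -c "
from h import *
plan(-83.5,-2,200)"
```

```text
sign 1 turn(tool,deg) [-1.3855e+02 -3.0000e-02 -8.0000e-02] shift tool-now mm [  31.1  504.5 -381.2] shift after turn [  30.6 -125.8  619.7]
sign -1 turn(tool,deg) [ 4.145e+01 -7.000e-02  3.000e-02] shift tool-now mm [  31.1  504.5 -381.2] shift after turn [  30.6  125.8 -619.7]
tgt [0.53185692 0.00763552 0.2       ] now [ 0.18167506 -0.51890448  0.23063826] inbox [-703.2  123.8  230.6] t 0.1 F [0.2  0.76 0.83] open 0.08485451782132848 q [-70.7   5.   10.   95.1  -0.   90. ]
```

carry_out --pt "0 0 0 0 42 -31.8 68" --pt "0 0 0 0 42 -31.8 68" --pt "0 0 0 0 42 -31.8 68" --pt "0 0 0 0 42 -31.8 68" --pt "0 0 0 0 42 -31.8 68" --pt "0 0 0 0 42 -31.8 68" --pt "0 0 0 0 42 -31.8 68" --pt "0 0 0 0 42 -31.8 68" --pt "0 0 0 0 42 -31.8 68" --pt "0 0 0 0 42 -31.8 68" --pt "0 0 0 0 42 -31.8 68" --pt "0 0 0 0 42 -31.8 68" --squeeze 20

```text
time: 1.6
ee_pos: [0.532, 0.0093, 0.231]
tcp_rot: [-86.4, 90.0, -157.1]
wrist_force: [0.6, 0.2, -0.3]
opening: 0.0579
```

carry_out --pt "10.3 0 0 0 0 0 68" --pt "10.3 0 0 0 0 0 68" --pt "10.3 0 0 0 0 0 68" --pt "10.5 0 0 0 0 0 68" --pt "0 0 0 0 0 0 68" --pt "0 0 0 0 0 0 68"

```text
time: 2.35
ee_pos: [0.5145, -0.0968, 0.2311]
tcp_rot: [-171.2, 85.4, 85.7]
wrist_force: [0.1, 0.3, -0.1]
opening: 0.0581
```

```bash
python3 -c "
from h import *
plan(-83.5,-2,110)
for n in ('top','scene'): cv2.imwrite(f'pics/{n}1.png',vision.camera(n)[:,:,::-1])
t=cv2.imread('pics/top1.png')[150:270,230:390]; cv2.imwrite('pics/t1c.png',cv2.resize(t,None,fx=5,fy=5))
t=cv2.imread('pics/scene1.png')[90:250,240:420]; cv2.imwrite('pics/s1c.png',cv2.resize(t,None,fx=3.7,fy=3.7))
"
```

```text
sign 1 turn(tool,deg) [-170.81   -1.58   -6.67] shift tool-now mm [129.1  -5.2 -95.8] shift after turn [121.1  23.3 103.3]
sign -1 turn(tool,deg) [ 9.05 -4.47  1.06] shift tool-now mm [129.1  -5.2 -95.8] shift after turn [ 121.1  -23.3 -103.3]
tgt [0.53185692 0.00763552 0.11      ] now [ 0.51449514 -0.09681614  0.23110269] inbox [-186.8  -25.3  231.1] t 2.35 F [ 0.1   0.34 -0.09] open 0.058059995116027996 q [-13.1   2.    6.8  95.5   4.5 179.9]
```

View pics/t1c.png

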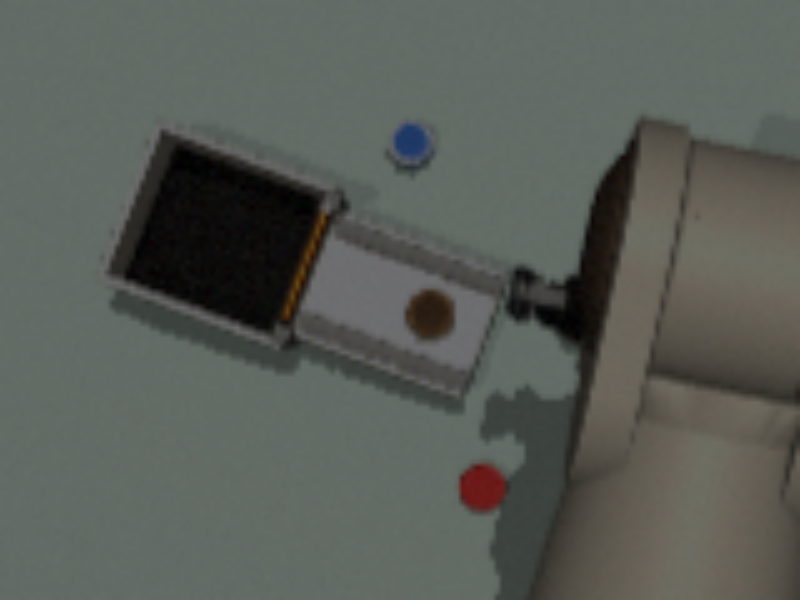

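View pics/s1c.png

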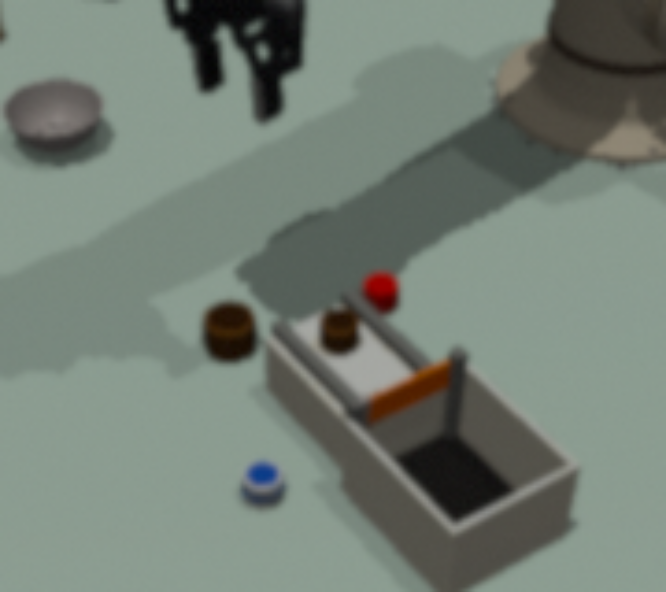

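carry_out --pt "-10.5 0 0 0 0 0 68" --pt "-10.5 0 0 0 0 0 68" --pt "-10.5 0 0 0 0 0 68" --pt "-10.5 0 0 0 0 0 68" --pt "-10.5 0 0 0 0 0 68" --pt "-10.5 0 0 0 0 0 68" --pt "-10.5 0 0 0 0 0 68" --pt "-10.5 0 0 0 0 0 68" --pt "-10.5 0 0 0 0 0 68" --pt "-10.5 0 0 0 0 0 68" --pt "-10.5 0 0 0 0 0 68" --pt "-10.5 0 0 0 0 0 68"

```text
time: 3.95
ee_pos: [0.5148, -0.0955, 0.2313]
tcp_rot: [62.1, 85.4, 85.5]
wrist_force: [-0.4, 0.9, -0.0]
opening: 0.0579
```

```bash
python3 -c "
from h import *
plan(-83.5,-2,110)"
```

```text
sign 1 turn(tool,deg) [-44.41   3.6   -3.01] shift tool-now mm [129.2  79.   51.9] shift after turn [121.3  23.1 101.9]
sign -1 turn(tool,deg) [135.47  -3.75  -4.48] shift tool-now mm [129.2  79.   51.9] shift after turn [ 121.3  -23.1 -101.9]
tgt [0.53185692 0.00763552 0.11      ] now [ 0.51482009 -0.09547389  0.23132554] inbox [-185.4  -25.1  231.3] t 3.95 F [-0.4   0.91 -0.  ] open 0.057909570786303016 q [-13.    2.    6.8  95.5   4.5  53.6]
```

carry_out --pt "-8.88 0.72 -0.6 0 0 0 68" --pt "-8.88 0.72 -0.6 0 0 0 68" --pt "-8.88 0.72 -0.6 0 0 0 68" --pt "-8.88 0.72 -0.6 0 0 0 68" --pt "-8.88 0.72 -0.6 0 0 0 68" --pt "0 0 0 0 0 0 68"

```text
time: 4.7
ee_pos: [0.5148, -0.0955, 0.2314]
tcp_rot: [86.1, 90.0, 153.6]
wrist_force: [0.0, 0.1, 0.1]
opening: 0.058
```

```bash
python3 -c "
from h import *
plan(-83.5,-2,110)"
```

```text
sign 1 turn(tool,deg) [-0.42  0.   -0.03] shift tool-now mm [121.4  23.7 101.8] shift after turn [121.4  23.1 102. ]
sign -1 turn(tool,deg) [ 1.7958e+02 -5.0000e-02 -0.0000e+00] shift tool-now mm [121.4  23.7 101.8] shift after turn [ 121.4  -23.1 -102. ]
tgt [0.53185692 0.00763552 0.11      ] now [ 0.51476744 -0.0954895   0.23139252] inbox [-185.5  -25.1  231.4] t 4.7 F [0.03 0.06 0.13] open 0.05797303005717578 q [-10.5   1.4   6.3  95.    0.   12.1]
```

Next I shift sideways, then lower to just above the posts (TCP z=110).

carry_out --pt "-0.4 0 0 0 6 25.5 68" --pt "0 0 0 0 6 25.5 68" --pt "0 0 0 0 6 25.5 68" --pt "0 0 0 0 5.3 25.4 68" --pt "0 0 0 40 0 0 68" --pt "0 0 0 40 0 0 68" --pt "0 0 0 31 0 0 68" --pt "0 0 0 10 0 0 68" --pt "0 0 0 0 0 0 68"

```text
time: 5.82
ee_pos: [0.5317, 0.0066, 0.1106]
tcp_rot: [92.1, 89.9, 159.8]
wrist_force: [0.2, -0.0, 1.3]
opening: 0.0581
```

```bash
python3 -c "
from h import *
plan(-83.5,-2,66)
for n in ('top','scene'): cv2.imwrite(f'pics/{n}2.png',vision.camera(n)[:,:,::-1])
t=cv2.imread('pics/top2.png')[150:270,230:390]; cv2.imwrite('pics/t2c.png',cv2.resize(t,None,fx=5,fy=5))
t=cv2.imread('pics/scene2.png')[130:250,280:410]; cv2.imwrite('pics/s2c.png',cv2.resize(t,None,fx=5,fy=5))
"
```

```text
sign 1 turn(tool,deg) [-0.17 -0.   -0.06] shift tool-now mm [44.6  0.2  1. ] shift after turn [44.6  0.2  1. ]
sign -1 turn(tool,deg) [ 1.7983e+02 -9.0000e-02  0.0000e+00] shift tool-now mm [44.6  0.2  1. ] shift after turn [44.6 -0.2 -1. ]
tgt [0.53185692 0.00763552 0.066     ] now [0.53168923 0.00664231 0.11058233] inbox [-84.5  -2.2 110.6] t 5.825 F [ 0.24 -0.01  1.25] open 0.05806507287886912 q [ 0.7  1.9 -6.5 81.7  0.  23. ]
```

View pics/t2c.png

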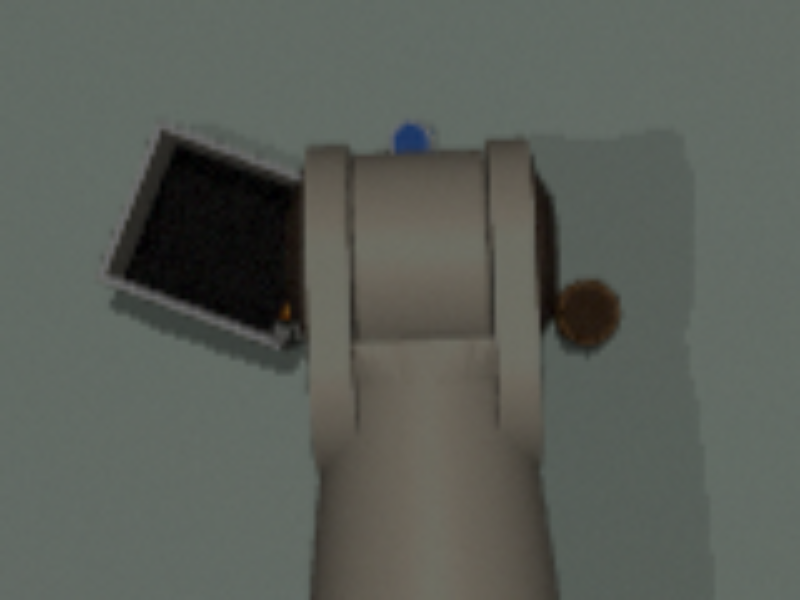

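View pics/s2c.png

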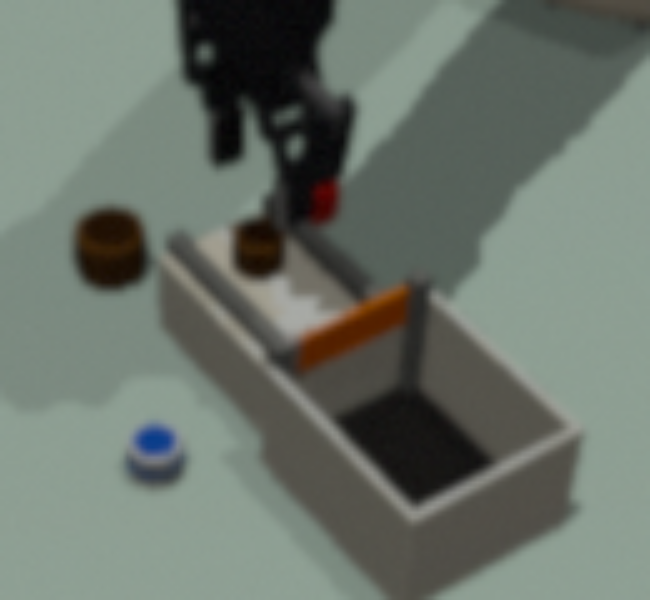

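```bash
python3 -c "
from h import *
p=pb(); o=np.load('off.npy')[:3]; x0,y0,k=300,140,11
im=cv2.imread('pics/scene2.png')[140:195,300:370]; im=cv2.convertScaleAbs(cv2.resize(im,None,fx=k,fy=k,interpolation=cv2.INTER_CUBIC),alpha=2)
for z,col in ((110,(0,255,0)),(116,(0,0,255))):
  for a in (-84.5-43.5,-84.5+29):
    q=proj('scene',box(p,np.array([(a,-13.,z),(a+14.5,-13,z),(a+14.5,9,z),(a,9,z),(a,-13,z)]))+o)
    cv2.polylines(im,[((q-[x0,y0]+.5)*k).astype(int)],True,col,1)
cv2.imwrite('pics/s2d.png',im)"
```

```text
(no output)
```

View pics/s2d.png

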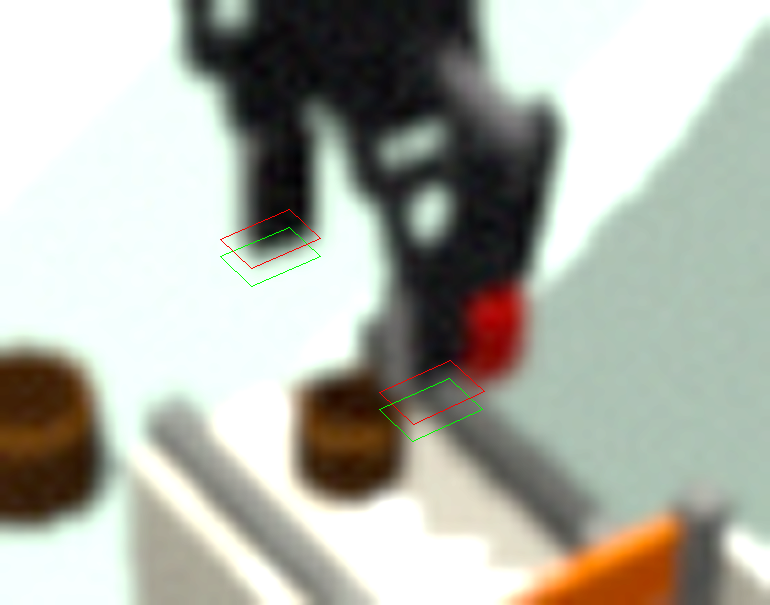

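The fingertips sit about 5–6 mm above TCP z, as estimated for this opening, and both line up with the deck centre line. I lower to TCP z≈63, which puts the tips at about z=69.

carry_out --pt "0 0 0 16 0 0 68" --pt "0 0 0 16 0 0.5 68" --pt "0 0 0 10 0 0 68" --pt "0 0 0 5.5 0 0 68" --pt "0 0 0 0 0 0 68" --pt "0 0 0 0 0 0 68"

```text
time: 6.68
ee_pos: [0.5322, 0.0068, 0.0633]
tcp_rot: [-4.3, 90.0, 63.4]
wrist_force: [-0.0, -0.8, 0.1]
opening: 0.058
```

```bash
cat > look.py <<'E'
import sys
from h import *
n=sys.argv[1]; plan(-83.5,-2,63)
im=vision.camera("scene")[:,:,::-1]; cv2.imwrite(f'pics/scene{n}.png',im)
cv2.imwrite(f'pics/s{n}c.png',cv2.convertScaleAbs(cv2.resize(im[145:255,290:410],None,fx=5.4,fy=5.4,interpolation=cv2.INTER_CUBIC),alpha=1.7))
E
python3 look.py 3
```

```text
sign 1 turn(tool,deg) [-0.11  0.01  0.  ] shift tool-now mm [0.3 0.6 0.7] shift after turn [0.3 0.6 0.7]
sign -1 turn(tool,deg) [ 1.7989e+02  0.0000e+00 -2.0000e-02] shift tool-now mm [0.3 0.6 0.7] shift after turn [ 0.3 -0.6 -0.7]
tgt [0.53185692 0.00763552 0.063     ] now [0.53216024 0.00677524 0.06330583] inbox [-84.2  -2.6  63.3] t 6.675 F [-0.04 -0.82  0.09] open 0.057951745923618535 q [  0.7   2.7 -11.   76.4   0.   23. ]
```

View pics/s3c.png

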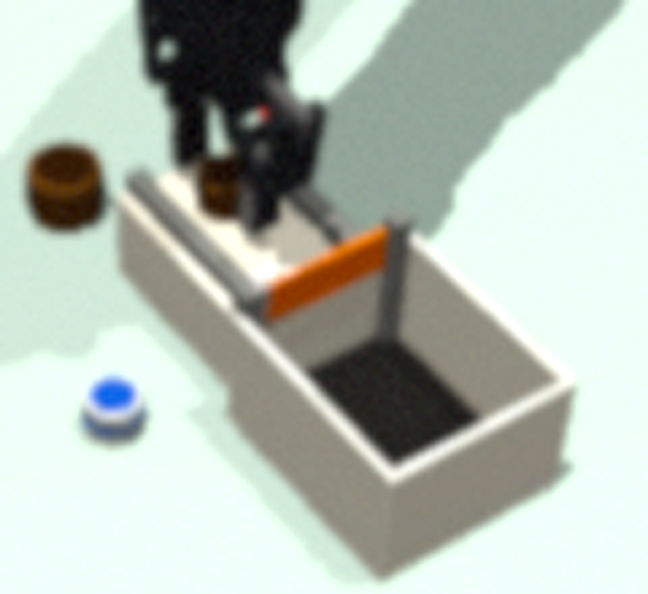

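The cartridge stands between the two fingers, clear of both, at crop pixel (218,185), and the flap is shut. I now advance along box +x at 40 mm/s.

carry_out --pt "0 0 0 0 0.2 4 68" --pt "0 0 0 0 0.2 4 68" --pt "0 0 0 0 0.2 4 68" --pt "0 0 0 0 0 5 68" --pt "0 0 0 0 0 5 68" --pt "0 0 0 0 0 5 68" --pt "0 0 0 0 0 5 68" --pt "0 0 0 0 0 5 68" --pt "0 0 0 0 0 5 68" --pt "0 0 0 0 0 5 68" --pt "0 0 0 0 0 5 68" --pt "0 0 0 0 0 5 68"

```text
time: 8.22
ee_pos: [0.553, 0.06, 0.0628]
tcp_rot: [110.8, 90.0, 178.5]
wrist_force: [-0.5, -1.0, 0.5]
opening: 0.0578
```

```bash
python3 look.py 4
```

```text
sign 1 turn(tool,deg) [-0.12 -0.01 -0.04] shift tool-now mm [ -0.2  -0.2 -56.4] shift after turn [ -0.2  -0.1 -56.4]
sign -1 turn(tool,deg) [ 1.7988e+02 -6.0000e-02  2.0000e-02] shift tool-now mm [ -0.2  -0.2 -56.4] shift after turn [-0.2  0.1 56.4]
tgt [0.53185692 0.00763552 0.063     ] now [0.55301745 0.05996675 0.06282645] inbox [-27.1  -1.9  62.8] t 8.225 F [-0.51 -0.95  0.46] open 0.05777364178763208 q [ 6.2  6.  -7.5 76.6  0.  28.5]
```

View pics/s4c.png

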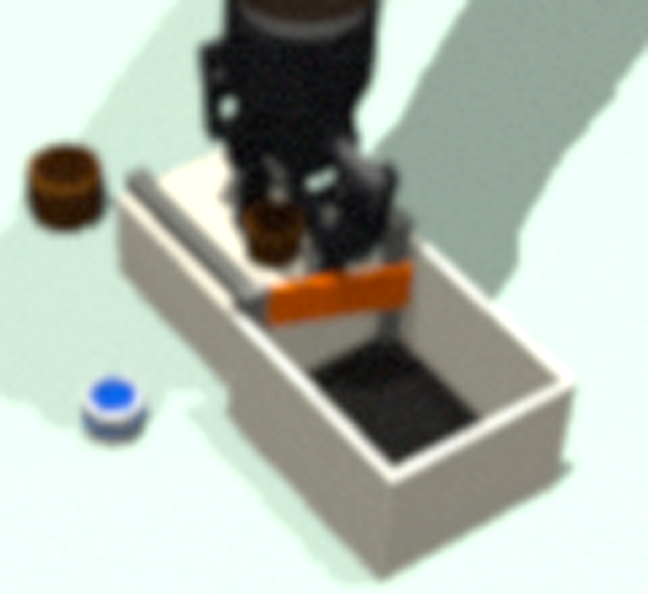

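The flap is swinging open on the front finger and the cartridge rides ahead of the rear finger. I take a short step and check that the flap is above 0.6 rad.

carry_out --pt "0 0 0 0 0 4 68" --pt "0 0 0 0 0 4 68" --pt "0 0 0 0 0 4 68" --pt "0 0 0 0 0 3 68" --pt "0 0 0 0 0 0 68"

```text
time: 8.9
ee_pos: [0.5586, 0.074, 0.0628]
tcp_rot: [78.4, 89.9, 146.2]
wrist_force: [-0.8, 0.5, 0.4]
opening: 0.058
```

```bash
python3 look.py 5; python3 -c "
from h import *
p=pb(); o=np.load('off.npy')[:3]
for th in (.3,.5,.6,.7,.8,.9,1.0):
  q=proj('scene',box(p,[[4+78*np.sin(th),-41+78*np.cos(th),z] for z in(64,92)])+o); print(th,((q-[290,145]+.5)*5.4).round())"
```

```text
sign 1 turn(tool,deg) [-0.09  0.01 -0.05] shift tool-now mm [ -0.2  -0.3 -71.5] shift after turn [ -0.2  -0.2 -71.5]
sign -1 turn(tool,deg) [ 1.7991e+02 -8.0000e-02 -2.0000e-02] shift tool-now mm [ -0.2  -0.3 -71.5] shift after turn [-0.2  0.2 71.5]
tgt [0.53185692 0.00763552 0.063     ] now [0.55862254 0.07396918 0.06280693] inbox [-12.   -1.8  62.8] t 8.9 F [-0.77  0.49  0.41] open 0.05803148211282364 q [ 7.5  6.9 -6.4 76.7  0.  29.8]
0.3 [[403. 296.]
 [407. 257.]]
0.5 [[411. 317.]
 [415. 278.]]
0.6 [[413. 328.]
 [417. 289.]]
0.7 [[413. 339.]
 [418. 300.]]
0.8 [[412. 350.]
 [416. 311.]]
0.9 [[409. 361.]
 [414. 322.]]
1.0 [[405. 371.]
 [409. 332.]]
```

View pics/s5c.png

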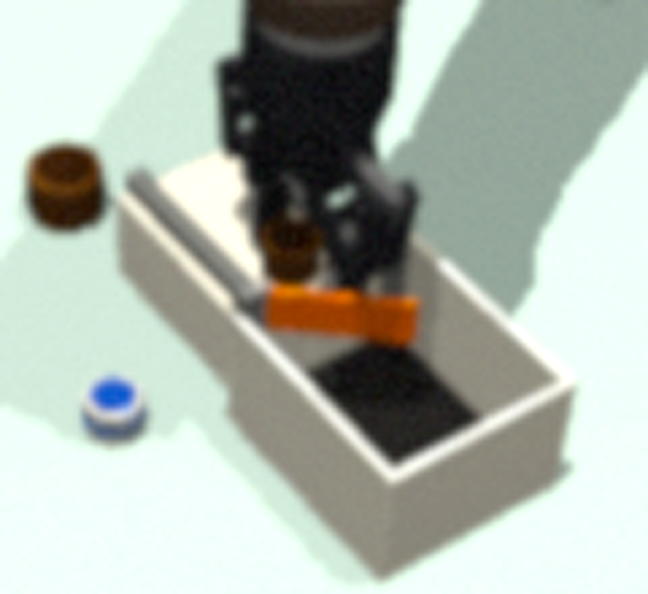

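```bash
python3 -c "
from h import *
o=np.load('off.npy')[:3]
for c in ((293,232),(293,228),(293,236)): print(inbox(ray('scene',(290+c[0]/5.4-.5,145+c[1]/5.4-.5),.084+o[2])-o).round(1))
"
```

```text
[-26.8   1.3  84. ]
[-29.3   3.1  84. ]
[-24.4  -0.5  84. ]
```

The flap tip matches about 0.72 rad and the cartridge centre is at x≈-26 mm, so step 1 is met. I keep pushing through.

carry_out --pt "0 0 0 0 0 3 68" --pt "0 0 0 0 0 3 68" --pt "0 0 0 0 0 3 68" --pt "0 0 0 0 0 3 68" --pt "0 0 0 0 0 3 68" --pt "0 0 0 0 0 3 68" --pt "0 0 0 0 0 2.5 68" --pt "0 0 0 0 0 2.5 68" --pt "0 0 0 0 0 0 68"

```text
time: 10.07
ee_pos: [0.5674, 0.0952, 0.0628]
tcp_rot: [77.1, 90.0, 144.9]
wrist_force: [-1.7, 0.2, 0.0]
opening: 0.0582
```

```bash
python3 look.py 6
```

```text
sign 1 turn(tool,deg) [-0.1   0.01 -0.04] shift tool-now mm [ -0.2  -0.3 -94.5] shift after turn [ -0.2  -0.1 -94.5]
sign -1 turn(tool,deg) [ 1.799e+02 -7.000e-02 -2.000e-02] shift tool-now mm [ -0.2  -0.3 -94.5] shift after turn [-0.2  0.1 94.5]
tgt [0.53185692 0.00763552 0.063     ] now [0.56736383 0.09517667 0.06282726] inbox [11.  -1.9 62.8] t 10.075 F [-1.73  0.22  0.05] open 0.05821828472262143 q [ 9.5  8.5 -4.7 76.8  0.  31.8]
```

View pics/s6c.png

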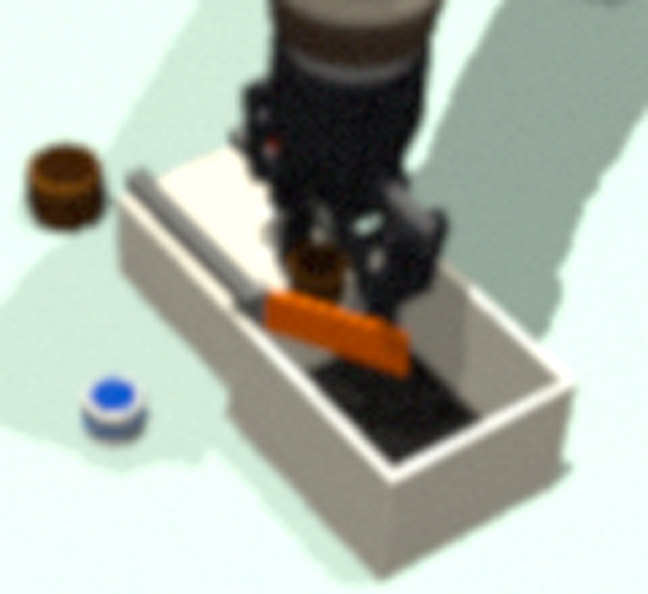

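carry_out --pt "0 0 0 0 0 2.5 68" --pt "0 0 0 0 0 2.5 68" --pt "0 0 0 0 0 2.5 68" --pt "0 0 0 0 0 2.5 68" --pt "0 0 0 0 0 2.5 68" --pt "0 0 0 0 0 2.5 68" --pt "0 0 0 0 0 0 68"

```text
time: 11.0
ee_pos: [0.573, 0.1091, 0.0628]
tcp_rot: [80.3, 89.9, 148.1]
wrist_force: [-0.7, 0.3, 0.7]
opening: 0.058
```

```bash
python3 look.py 7
```

```text
sign 1 turn(tool,deg) [-0.09  0.01 -0.05] shift tool-now mm [  -0.2   -0.3 -109.5] shift after turn [  -0.2   -0.2 -109.5]
sign -1 turn(tool,deg) [ 1.7991e+02 -8.0000e-02 -1.0000e-02] shift tool-now mm [  -0.2   -0.3 -109.5] shift after turn [ -0.2   0.2 109.5]
tgt [0.53185692 0.00763552 0.063     ] now [0.57299499 0.1091208  0.06278666] inbox [26.  -1.8 62.8] t 11.0 F [-0.67  0.25  0.75] open 0.057956579082687025 q [10.8  9.6 -3.5 77.   0.  33. ]
```

View pics/s7c.png

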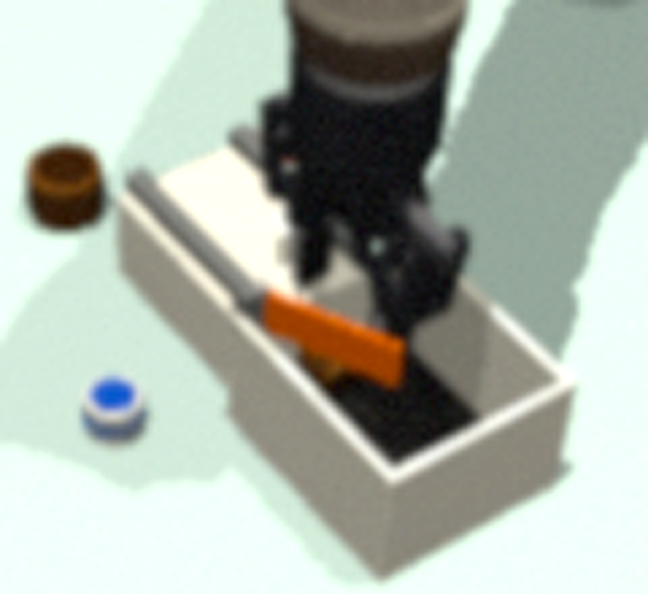

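The cartridge has dropped into the bin (brown patch at crop (325,365)) and the deck is empty. I lift the fingers straight up so the flap can shut.

carry_out --pt "0 0 0 -6 0 0 68" --pt "0 0 0 -8 0 0 68" --pt "0 0 0 -10 0 0 68" --pt "0 0 0 -15 0 0 68" --pt "0 0 0 -25 0 0 68" --pt "0 0 0 -30 0 0 68" --pt "0 0 0 -30 0 0 68" --pt "0 0 0 -30 0 0 68" --pt "0 0 0 0 0 0 68" --pt "0 0 0 0 0 0 68" --pt "0 0 0 0 0 0 68"

```text
time: 12.42
ee_pos: [0.5728, 0.1087, 0.2159]
tcp_rot: [113.7, 89.9, -178.6]
wrist_force: [-0.1, -0.9, -0.3]
opening: 0.0582
```

carry_out --pt "0 0 0 0 0 -40 68" --pt "0 0 0 0 0 -40 68" --pt "0 0 0 0 0 -40 68" --pt "0 0 0 0 0 -40 68" --pt "0 0 0 0 0 -40 68" --pt "0 0 0 0 0 -40 68" --pt "0 0 0 0 0 0 68" --pt "0 0 0 0 0 0 68" --pt "0 0 0 0 0 0 68"

```text
time: 13.55
ee_pos: [0.4824, -0.1126, 0.2165]
tcp_rot: [90.4, 89.9, 158.2]
wrist_force: [0.0, -0.7, 0.7]
opening: 0.0582
```

```bash
python3 look.py 8; python3 -c "
from h import *
im=vision.camera('top')[:,:,::-1]; cv2.imwrite('pics/top8.png',im)
cv2.imwrite('pics/t8c.png',cv2.convertScaleAbs(cv2.resize(im[165:255,240:360],None,fx=6.5,fy=6.5,interpolation=cv2.INTER_CUBIC),alpha=2))"
```

```text
sign 1 turn(tool,deg) [-0.05 -0.   -0.07] shift tool-now mm [153.5  -0.6 130. ] shift after turn [153.5  -0.5 130. ]
sign -1 turn(tool,deg) [ 1.7995e+02 -1.1000e-01  0.0000e+00] shift tool-now mm [153.5  -0.6 130. ] shift after turn [ 153.5    0.5 -130. ]
tgt [0.53185692 0.00763552 0.063     ] now [ 0.48236288 -0.11261086  0.21653301] inbox [-213.5   -1.5  216.5] t 13.55 F [ 0.02 -0.72  0.72] open 0.05817602314823484 q [-13.1  -2.7   0.6  93.4   0.    9.1]
```

View pics/s8c.png

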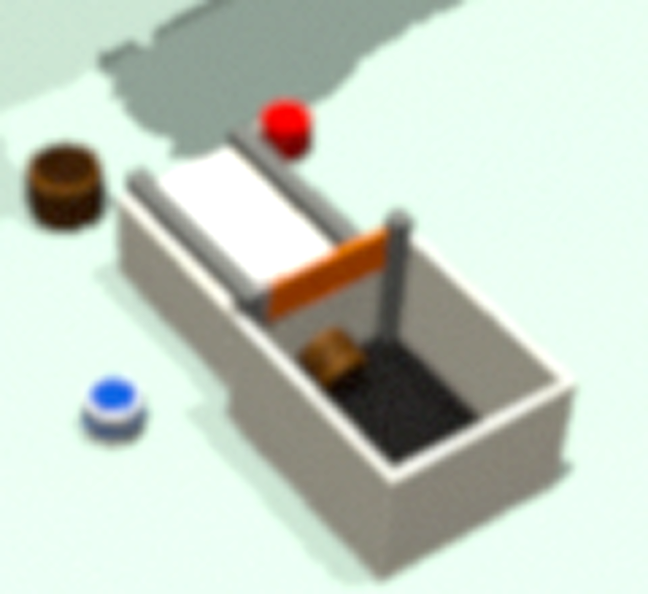

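View pics/t8c.png

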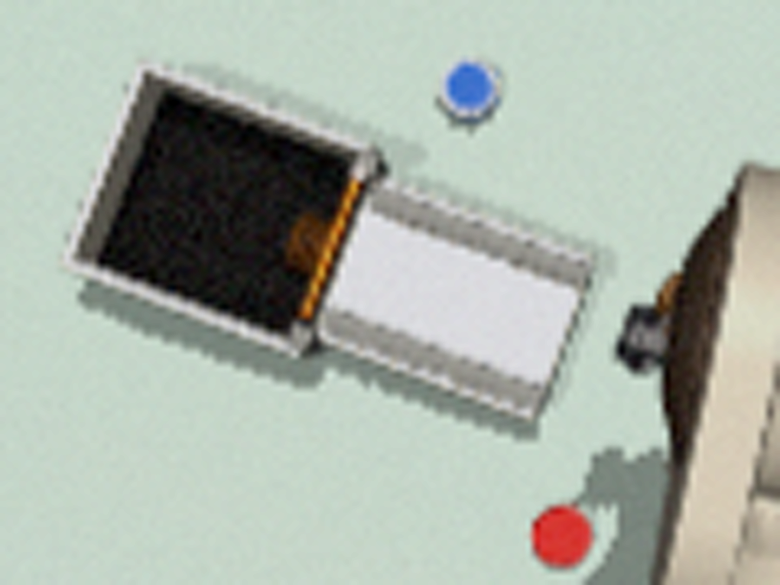

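View pics/top8.png

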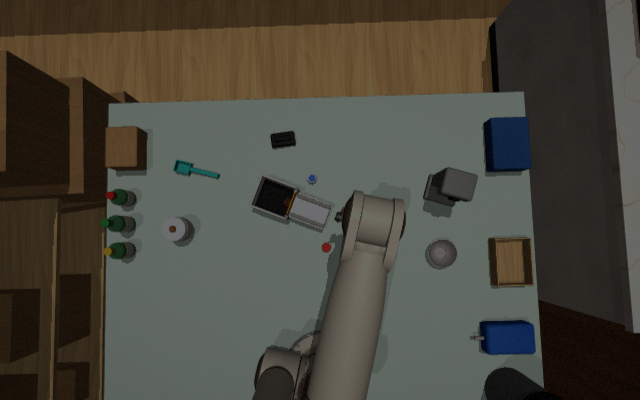

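carry_out --pt "0 0 0 0 0 0 68" --pt "0 0 0 0 0 0 68" --pt "0 0 0 0 0 0 68" --pt "0 0 0 0 0 0 68"

```text
time: 14.15
ee_pos: [0.4822, -0.1133, 0.2169]
tcp_rot: [90.8, 90.0, 158.5]
wrist_force: [-1.2, -0.1, 0.4]
opening: 0.0579
```

```bash
python3 -c "
from h import *
o=np.load('off.npy')[:3]; o2=np.load('off.npy')[3:]
for z in(.018,.022,.03,.04): print(z,inbox(ray('scene',(290+333/5.4-.5,145+355/5.4-.5),z+o[2])-o).round(1),inbox(ray('top',(240+315/6.5-.5,165+243/6.5-.5),z+o2[2])-o2).round(1))
a=cv2.imread('pics/scene8.png').astype(int); b=vision.camera('scene')[:,:,::-1].astype(int); d=abs(a-b)[190:240,330:400]; print('diff',d.max(),d.mean())
im=b.astype(np.uint8)[190:240,330:400]; cv2.imwrite('pics/s9.png',cv2.convertScaleAbs(cv2.resize(im,None,fx=10,fy=10,interpolation=cv2.INTER_CUBIC),alpha=2))
"
```

```text
0.018 [ 7.4  6.6 18. ] [19.5 -3.3 18. ]
0.022 [10.3  4.1 22. ] [19.1 -3.1 22. ]
0.03 [16.1 -0.9 30. ] [18.3 -2.8 30. ]
0.04 [23.4 -7.1 40. ] [17.4 -2.3 40. ]
diff 8 0.8366666666666667
```

View pics/s9.png

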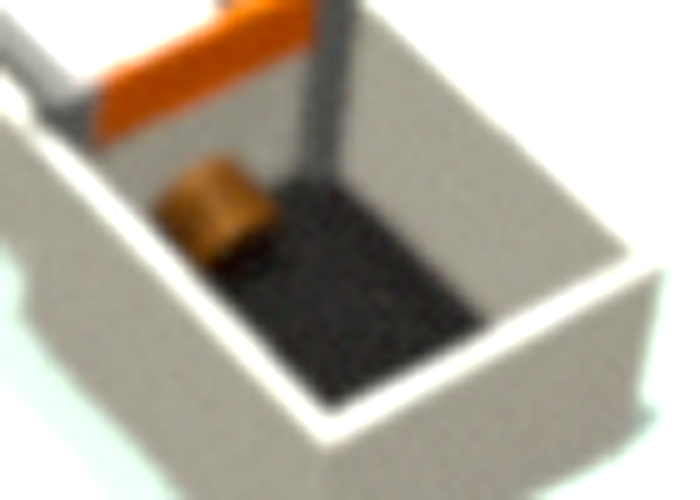

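```bash
python3 -c "
from workcell import job_done
print(job_done())"
```

```text
the job is handed in; nothing more can be done
None
```

The used cartridge is in the bin and the flap has shut behind it; I handed the job in after about 14 s of the 40 s. No verdict is reported, so this rests on my own measurements.

**What I did:** With the jaws in line with the box's push direction, 58 mm open and straddling the cartridge, I advanced at 20–40 mm/s. The front finger opened the flap and held it while the rear finger pushed the cartridge, without pinching or lifting. Then I raised the fingers straight up and backed away.

**Checks on the way:**
- **Step 1:** the flap was open about 0.72 rad with the cartridge centre about 26 mm before the doorway.
- **Step 2:** the flap was open about 1.0 rad, still on the finger, with the cartridge at the sill and at deck height. Its position there is worked out from the finger position.
- **Forces:** the wrist force I read after each move stayed under about 2 N. The fingers' contact forces themselves were not read.

**Final checks:**
- **Cartridge:** it lies on its side in the bin, at about x 16–18 mm, y -1 to -3 mm. The visible surface is about 30 mm above the shelf, so the centre is lower. Two pictures 0.6 s apart showed no movement.
- **Flap and robot:** the flap looked shut in both cameras, and the gripper was clear of everything.
- **Bystanders:** they look unmoved by eye in the top picture.

**Problems and disagreements:** My first wrist turn ran into the last joint's limit in free air, so I turned the other way. The two cameras disagreed by about 3 mm on the box position, and I averaged that out.

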